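# Seat the backing disc in the hooping station and close its keeper

### The arm

A 7-joint arm with a two-finger parallel gripper is mounted at the origin on the work surface. World frame = base frame: x ahead of the robot, y to its left, z up, the work surface at z = 0. Lengths are in mm, angles in rad, forces in N, time in s.
With the tool pointing down it reaches from about 425 to 950 mm from the base axis. Payload 4.7 kg.
Tool frame: the origin (TCP) lies on the mounting face of the last link; the fingertips stand 182 mm ahead of it and the grasp point (between the pads) lies 164 mm ahead of it; z points along the fingers, y is the line along which they close (so a half turn about z gives the same grasp; the last joint's range is limited). The gripper opens to 87 mm and grips with 3 to 60 N. Pads are 19 mm wide; open, the fingers measure 117 mm over their backs; the gripper's body (75 mm by 190 mm) begins 51 mm behind the grasp point.
Start: joints at [1.126, 0.469, -0.049, 1.532, 0.024, 1.141, -0.082], TCP at [272.682, -617.475, 404.773] pointing down, gripper open.
Joint ranges: [-2.59, 2.59], [-0.33, 1.99], [-1.39, 1.29], [0.1, 2.45], [-1.04, 4.18], [0.21, 1.99], [-2.66, 2.66]. Speed limits (rad/s): [2.57, 2.57, 3.14, 3.14, 3.14, 3.14, 3.14].

### API

Orientations are given as a unit quaternion [w, x, y, z].
In Python, from bench import manip gives the robot as it stands.
- The arm moves only by the shell command python3 -m crank 'ROWS'. ROWS is a JSON object of lists of equal length, an entry for each row: "travel": the shift along the tool's x, y, z in mm, a list of three; "dr": the turn, a rotation vector about the tool's x, y, z in degrees, a list of three; "fingers": the opening in per cent of the stroke, from 0 (shut) to 100 (fully open). In form: {"travel": [[dx, dy, dz], ...], "dr": [[wx, wy, wz], ...], "fingers": [fingers, ...]}. A call has 1 to 20 rows; each row shifts and turns the commanded pose from where the row before left it, along the tool's axes as they then stand; what a row does not reach is not made up. A row lasts 1/12 s, in which the tool goes at most 41.7 mm and 7.16 degrees, less where a joint would pass 70% of its speed; a pose out of reach is approached as far as the arm can. A call with a gripper value outside its range is refused whole. The fingers move at their own pace and stop on an object; the grip force is fixed at half the most. Time passes only in rows, so rows that do not move let the fingers close. It gives the time, the measured TCP pose, the force, the opening and the grip force at its end, in the units of the state.
- manip.state(): the state, without advancing time (a new reading comes with each control period).
- manip.capture(name): name is "scene" or "top"; returns the picture (400x640x3 uint8, red, green, blue); there is no depth.
- manip.camera_info(name): a dict with "fovy" (degrees; the focal length in pixels is half the picture's height over the tangent of half this angle, whatever the lens; pixels are square), "cx", "cy" (the principal point, pixels), "origin" and "rotation" of the camera in the world. Camera axes: x right, y down, z forward; pixel columns grow to the right and rows downward; lengths in mm; the calibration is good to about 2 mm. A picture is of the moment at which its call begins. camera_info takes no time and is no camera call.
- manip.hand_in(): hands the job in; it is judged then, once.
The state is a dict: "time_s": time; "joints": joint angles; "joint_vel": joint speeds; "joint_efforts": joint torques, N m; "tcp_pos": TCP position; "eef_rot": TCP orientation; "ft_force": force on the tool from outside, world axes, zero at the start; "moment": the same for the moment, N m; "opening": finger opening in mm; "gripper_force": force on a finger pad.
Only numpy, scipy, OpenCV 4.12 (cv2) and the standard library are available. Lean on these libraries where they do the work, as an engineer would, in place of code of your own. Each camera call takes 0.05 s, during which the arm holds its last target. There are 200 camera calls.

### The job

Set up the hooping station: with the fingertips, push the loose metal disc along the white board until it drops flat into the round pocket, then push the keeper arm by its upright pin around until it is against its stop, over the disc's edge. Only push, do not pick up or tip the disc, and leave the spool, the thread cone and the pin jar where they are.

Things in the scene. Friction and masses are not known exactly. Their poses are not given: they have to be found in the camera images.
- station: White hooping-station board, fixed to the table: 240 mm (its x) by 370 mm (its y), 14 mm thick. Origin at the centre of its underside on the table; its z is up; its top face is 14 mm above the origin. A steel stop pin 10 mm across and 10 mm tall stands on the top face 19 mm to +x and 13.5 mm to -y of the origin.
- pocket (a point): Centre of the mouth of the round pocket in the board, level with the board's top face, 35 mm to -x of the board's origin; same axes as the board. The pocket is 68 mm across and 8 mm deep with a flat floor lined in grey felt and a small bevel at its rim.
- disc: Loose flat aluminium disc, 64 mm across, 8 mm thick, about 0.1 kg, lying on the board 80 to 130 mm from the pocket's centre, on the pocket's left (+y) or right (-y) side. Origin at the centre of its underside, z up. Stays where pushed; its leading edge dips first and its rear edge can hang on the rim until it is pushed fully over. Seated, its top is flush with the board.
- keeper (a joint): Angle (rad) of the blue keeper arm about its upright pivot, anticlockwise from above: 0 = pointing to the board's +y (parked), 1.57 = against its stop, pointing to the board's -x. Starts at 0 to 0.3; light friction, stays where left. Arm 16 mm wide, 60 mm long from the pivot, 2 to 8 mm above the board's top: it clears a seated disc, not one lying on the board.
- keeper_pivot (a point): The keeper's pivot axis, at the board's top face, 80 mm to +x of the pocket's centre (axes of the board). The pivot boss is 24 mm across and 14 mm tall.
- keeper_pin (a point): Top of the upright round pin on the keeper arm, 44 mm from the pivot; the pin is 12 mm across and rises from the arm to 34 mm above the board's top face.
- spool: Small thread spool standing on the board on the other side of the pocket from the disc, 34 mm across, 42 mm tall; origin at the centre of its underside. To be left alone.
- cone: Green thread cone standing on the table beside the board at +y, 60 mm across, 74 mm tall; origin at the centre of its underside. To be left alone.
- pin_jar: Clear jar with a steel cap standing on the table beside the board at -y, 52 mm across, 62 mm tall; origin at the centre of its underside. To be left alone.
Mind the look-alikes: they are no part of the job. Of the things shaped like the disc, the aluminium one is meant.

How it is judged (in metres and radians):
On the way, in this order (a step that is already met when the one before it is completed fails the run):
1. the disc lies flat in the pocket (horizontal distance between disc and pocket below 0.004 m and z of disc in the frame of pocket below -0.0065 m and angle between disc's own z axis and vertical below 0.05 rad), for 0.2 s.
2. the keeper is swung to its stop over the disc's edge (value of joint keeper above 1.4 rad), for 0.2 s.
At the end, for the whole second after the job is handed in: The disc lies flat (within 0.05 rad) on the floor of the pocket (its underside at least 6.5 mm below the board's top face, centre within 4 mm of the pocket's), at rest, and the keeper stands at more than 1.4 rad (all of step 1 and linear speed of disc below 0.02 m/s and value of joint keeper above 1.4 rad); the robot touches nothing.
It fails at once if the disc is lifted off the board (more than 6 mm) (z of disc in the frame of pocket above 0.006 m).
It fails at once if the disc is tipped up (angle between disc's own z axis and vertical above 0.5 rad).
It fails at once if the spool is disturbed (moved more than 15 mm or tipped) (distance of spool from where it was at the start of the episode above 0.015 m or angle between spool's own z axis and vertical above 0.4 rad).
It fails at once if the thread cone is disturbed (moved more than 15 mm or tipped) (distance of cone from where it was at the start of the episode above 0.015 m or angle between cone's own z axis and vertical above 0.4 rad).
It fails at once if the pin jar is disturbed (moved more than 15 mm or tipped) (distance of pin_jar from where it was at the start of the episode above 0.015 m or angle between pin_jar's own z axis and vertical above 0.4 rad).
It also fails if it takes over 54 s, if anything falls off the work surface, if the arm or the gripper's body presses on something with over 40 N, if the wrist force passes 120 N, or if a joint passes its speed limit or range.

## Working session

There is one attempt and no reset: what is moved stays moved. The work goes in short steps, Python scripts to look and compute and a shell command to move; the robot and the scene stay as the last step left them, time stands still between calls to the robot, and variables do not carry over. Pictures are saved under pics/ and viewed, at most 10 in all, crops included, and the job is handed in when it is done.

```bash
mkdir -p pics; python3 - <<'E'
from bench import manip
import cv2,numpy as np
for n in("top","scene"):
    cv2.imwrite(f"pics/{n}0.png",manip.capture(n)[:,:,::-1]); print(n,manip.camera_info(n))
s=manip.state();print(s["tcp_pos"],s["eef_rot"],s["opening"],s["time_s"])
E
```

```text
top {'fovy': 51.34359148394496, 'cx': 323.9513573384606, 'cy': 202.89143337122673, 'origin': array([ 331.97955673,   49.02097728, 1147.07890628]), 'rotation': array([ 0.06979383, -0.65924844,  0.74455413, -0.07848218])}
scene {'fovy': 49.841282159253666, 'cx': 312.80274641638215, 'cy': 198.3248471768571, 'origin': array([1153.46521514,  612.17335078,  724.39891674]), 'rotation': array([-0.17668444,  0.34667305,  0.83123342, -0.3970534 ])}
[ 272.5593163  -617.30426924  403.82195741] [-8.24717725e-04  9.78467458e-01  2.06399374e-01 -2.28993878e-04] 87.1189265185417 0.1
```

View pics/top0.png

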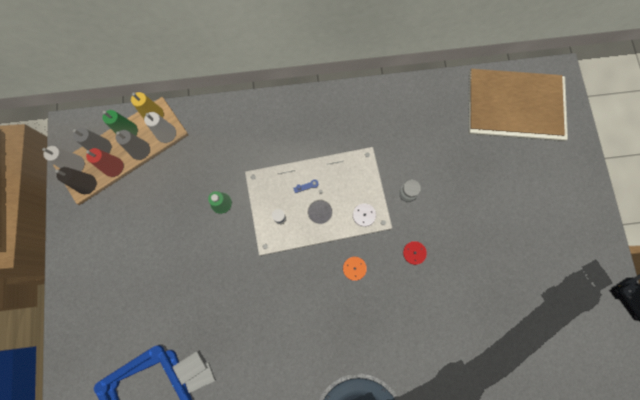

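View pics/scene0.png

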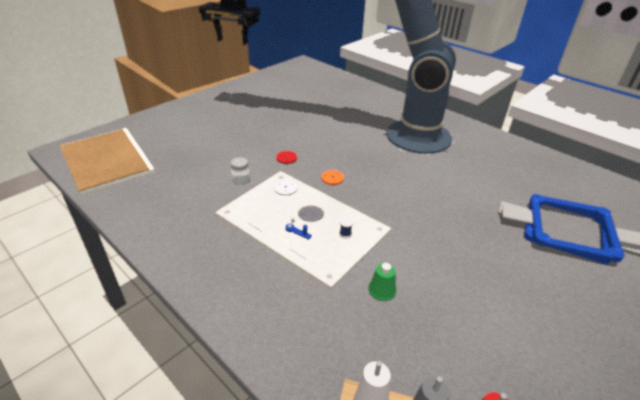

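The top view shows the board with corners at about (246,171), (374,149), (391,229) and (260,254). The pocket is at (320,211), the disc at (365,215) on the -y side, the spool at (279,217), the keeper pivot at (315,183) with its pin towards (297,188), the cone at (219,202) and the jar at (411,190).

```bash
cat > h.py <<'E'
from bench import manip
import cv2,numpy as np
from scipy.spatial.transform import Rotation as R
def cam(n):
    c=manip.camera_info(n); q=c["rotation"]; f=200/np.tan(np.radians(c["fovy"]/2))
    return c["origin"],R.from_quat([*q[1:],q[0]]).as_matrix(),f,c["cx"],c["cy"]
def ray(n,p,z):
    o,M,f,cx,cy=cam(n); d=M@np.array([(p[0]-cx)/f,(p[1]-cy)/f,1]); return (o+d*(z-o[2])/d[2])[:2]
def pix(n,P):
    o,M,f,cx,cy=cam(n); c=M.T@(np.array(P)-o); return np.array([cx+f*c[0]/c[2],cy+f*c[1]/c[2]])
def blobs(m,amin=15):
    k,l,s,c=cv2.connectedComponentsWithStats(m.astype(np.uint8)); return [(c[i],s[i]) for i in range(1,k) if s[i][4]>=amin]
E
python3 - <<'E'
from h import *
im=cv2.imread("pics/top0.png"); hsv=cv2.cvtColor(im,cv2.COLOR_BGR2HSV)
white=((hsv[...,2]>150)&(hsv[...,1]<50)).astype(np.uint8)
roi=np.zeros_like(white); roi[140:262,238:398]=1
m=cv2.morphologyEx(white*roi,cv2.MORPH_CLOSE,np.ones((3,3)))
c=max(cv2.findContours(m,0,2)[0],key=cv2.contourArea)
P=np.array([ray("top",p[0],14) for p in c],np.float32)
r=cv2.minAreaRect(P); print("board rect",r); 
print(cv2.boxPoints(r))
blue=(hsv[...,0]>100)&(hsv[...,0]<130)&(hsv[...,1]>100)&(roi>0)
for c,s in blobs(blue): print("blue",c,s,ray("top",c,20))
g=hsv[...,2]
dark=(g<110)&(hsv[...,1]<70)&(roi>0); 
for c,s in blobs(dark,200): print("dark",c,s,ray("top",c,12))
crop=cv2.resize(im[140:260,240:400],None,fx=5,fy=5,interpolation=cv2.INTER_CUBIC); cv2.imwrite("pics/crop0.png",crop)
E
```

```text
board rect ((585.338134765625, 38.07350158691406), (242.36903381347656, 373.0018615722656), 4.521817684173584)
[[ 449.82733  214.4399 ]
 [ 479.2343  -157.40096]
 [ 720.84894 -138.2929 ]
 [ 691.44196  233.54796]]
```

View pics/crop0.png

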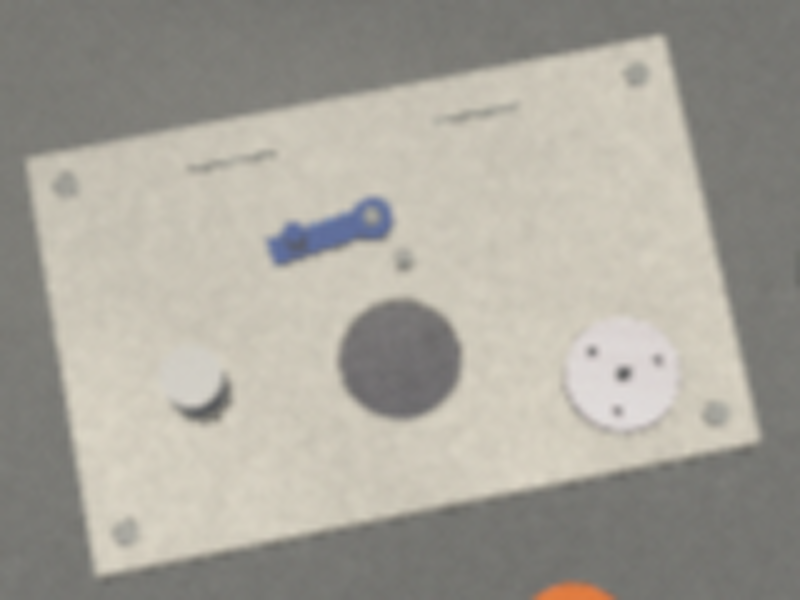

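The crop shows the pocket at crop pixel (400,358), the disc at (623,374), the keeper pivot at (373,216), the keeper pin top near (293,233), the stop pin at (403,260) and the spool top at (195,378).

```bash
python3 - <<'E'
from h import *
im=cv2.imread("pics/top0.png"); hsv=cv2.cvtColor(im,cv2.COLOR_BGR2HSV).astype(int)
o=np.array([585.34,38.07]); a=np.radians(4.52); ex=np.array([np.cos(a),np.sin(a)]); ey=np.array([-ex[1],ex[0]])
f=lambda p:(p-o)@np.array([ex,ey]).T
W=lambda x,y:(o+x*ex+y*ey).round(1)
for n,p,z in [("pocket",(400,358),12),("disc",(623,374),22),("pivot",(373,216),28),("pin",(293,235),48),("stop",(403,258),24),("spool",(195,378),56)]:
    q=(np.array(p)-2)/5+[240,140]; w=ray("top",q,z); print(n,w.round(1),"board",f(w).round(1))
gray=(hsv[...,2]<140)&(np.hypot(*np.meshgrid(np.arange(640)-320,np.arange(400)-211))<18)
c,s=max(blobs(gray),key=lambda b:b[1][4]); print("pocket blob",ray("top",c,13),s, f(ray("top",c,13)))
sub=(hsv[...,1]<22)&(hsv[...,2]>150)&(np.hypot(*np.meshgrid(np.arange(640)-364.5,np.arange(400)-214.5))<16)
c,s=max(blobs(sub),key=lambda b:b[1][4]); print("disc blob",c,s,ray("top",c,22),f(ray("top",c,22)))
print("nominal pocket",W(-35,0),"pivot",W(45,0))
# hand axes
q=manip.state()["eef_rot"]; M=R.from_quat([*q[1:],q[0]]).as_matrix(); print(M.round(3))
# scene check
s=cv2.imread("pics/scene0.png"); print("scene: disc top",ray("scene",(286,187),22),"pin",ray("scene",(305,227),48),"pocket",ray("scene",(311,213),12))
E
```

```text
pocket [550.8  35. ] board [-34.7  -0.3]
disc [525.1 -85.5] board [ -69.8 -118.4]
pivot [629.3  40.6] board [44. -1.]
pin [618.6  85.2] board [36.9 44.4]
stop [604.4  26.8] board [ 18.1 -12.7]
spool [544.7 145.3] board [-32.  110.1]
pocket blob [550.02740188  35.15787845] [308 200  24  23 428] [-35.4322677   -0.12018174]
disc blob [364.15452539 214.53863135] [353 203  24  24 453] [524.71858269 -85.27955132] [ -70.15369582 -118.18852318]
nominal pocket [550.4  35.3] pivot [630.2  41.6]
[[ 0.915  0.404 -0.001]
 [ 0.404 -0.915  0.002]
 [-0.    -0.002 -1.   ]]
scene: disc top [527.65887652 -79.82672502] pin [624.81700977  89.90886462] pocket [548.39178762  35.4247132 ]
```

Measurements agree: pocket at (550.4, 35.3) and disc at (525, -85.4), so the push runs along 78°. I'll turn the tool so its x axis lies along the push and open the fingers about 40 mm to cradle the disc.

```bash
python3 -m crank '{"travel":[[0,0,0],[0,0,0],[0,0,0],[0,0,0],[0,0,0],[0,0,0],[0,0,0],[0,0,0],[0,0,0]],"dr":[[0,0,-6],[0,0,-6],[0,0,-6],[0,0,-6],[0,0,-6],[0,0,-6],[0,0,-6],[0,0,-6],[0,0,-6.3]],"fingers":[46,46,46,46,46,46,46,46,46]}'
cat >> h.py <<'E'
def goto(x,y,z):
    s=manip.state(); q=s["eef_rot"]; M=R.from_quat([*q[1:],q[0]]).as_matrix()
    print("t",round(s["time_s"],2),"pos",s["tcp_pos"].round(1) if hasattr(s["tcp_pos"],"round") else s["tcp_pos"],"xaxis",np.degrees(np.arctan2(M[1,0],M[0,0])).round(2),"tilt",M[:,2].round(4),"F",np.round(s["ft_force"],1),"open",round(s["opening"],1))
    print("need",(M.T@(np.array([x,y,z])-np.array(s["tcp_pos"]))).round(1))
E
python3 -c "
from h import *
goto(513.7,-139.2,300)"
```

```text
time_s: 0.85
tcp_pos: [272.6, -617.4, 404.1]
eef_rot: [-0.001, 0.775, 0.632, 0.0]
ft_force: [0.6, -0.5, -0.6]
opening: 41.6
gripper_force: 0.0
t 0.85 pos [ 272.6 -617.4  404.1] xaxis 78.42 tilt [-5.e-04  1.e-03 -1.e+00] F [ 0.6 -0.5 -0.6] open 41.6
need [516.7 140.4 104.5]
```

```bash
python3 -m crank '{"travel":[[32,9,0],[32,9,0],[32,9,0],[32,9,6],[32,9,7],[32,9,7],[32,9,7],[32,9,7],[32,9,7],[32,9,7],[32,9,7],[32,9,7],[32,9,7],[32,9,7],[32,9,7],[36,5,7],[0,0,7],[0,0,7]],"dr":[[0,0,0],[0,0,0],[0,0,0],[0,0,0],[0,0,0],[0,0,0],[0,0,0],[0,0,0],[0,0,0],[0,0,0],[0,0,0],[0,0,0],[0,0,0],[0,0,0],[0,0,0],[0,0,0],[0,0,0],[0,0,0]],"fingers":[46,46,46,46,46,46,46,46,46,46,46,46,46,46,46,46,46,46]}'
python3 -c "
from h import *
goto(513.7,-139.2,199.5)"
```

```text
time_s: 2.35
tcp_pos: [516.5, -138.7, 300.3]
eef_rot: [-0.0, 0.775, 0.632, 0.0]
ft_force: [0.4, -0.9, 0.3]
opening: 40.0
gripper_force: 0.0
t 2.35 pos [ 516.5 -138.7  300.3] xaxis 78.44 tilt [ 0.e+00  9.e-04 -1.e+00] F [ 0.4 -0.9  0.3] open 40.0
need [ -1.2  -2.6 100.8]
```

```bash
python3 -m crank '{"travel":[[-1.2,-2.6,15],[0,0,15],[0,0,15],[0,0,15],[0,0,15],[0,0,12],[0,0,8],[0,0,3],[0,0,0],[0,0,0]],"dr":[[0,0,0],[0,0,0],[0,0,0],[0,0,0],[0,0,0],[0,0,0],[0,0,0],[0,0,0],[0,0,0],[0,0,0]],"fingers":[46,46,46,46,46,46,46,46,46,46]}'
python3 - <<'E'
from h import *
goto(513.7,-139.2,199.5)
a=cv2.cvtColor(manip.capture("top"),cv2.COLOR_RGB2BGR); b=cv2.cvtColor(manip.capture("scene"),cv2.COLOR_RGB2BGR)
A=cv2.resize(a[150:250,280:400],None,fx=4,fy=4,interpolation=2);B=cv2.resize(b[110:260,220:340],(320,400),interpolation=2)
cv2.imwrite("pics/p1.png",np.hstack([A,B]))
E
```

```text
time_s: 3.18
tcp_pos: [513.3, -142.2, 203.1]
eef_rot: [0.0, 0.777, 0.63, 0.0]
ft_force: [0.3, -0.3, 0.7]
opening: 40.3
gripper_force: 0.0
t 3.18 pos [ 513.3 -142.2  203.1] xaxis 78.11 tilt [ 7.e-04 -3.e-04 -1.e+00] F [ 0.3 -0.3  0.7] open 40.3
need [ 3.  -0.2  3.6]
```

View pics/p1.png

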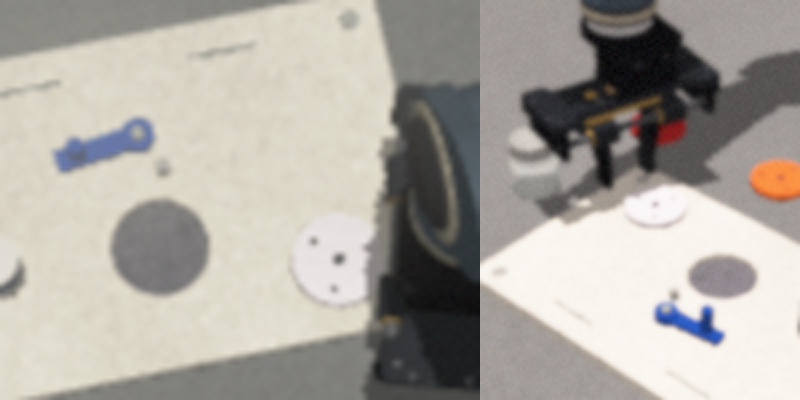

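Both fingers stand behind the disc in line with the pocket, with the jar and cone clear. Now I'll lower slightly and push about 100 mm.

```bash
python3 -m crank '{"travel":[[0,0,2],[0,0,1.5],[7,0,0],[7,0,0],[6,0,0],[5,0,0],[5,0,0],[5,0,0],[5,0,0],[6,0,0],[6,0,0],[6,0,0],[6,0,0],[6,0,0],[6,0,0],[6,0,0],[6,0,0],[5,0,0],[4,0,0],[3,0,0]],"dr":[[0,0,0],[0,0,0],[0,0,0],[0,0,0],[0,0,0],[0,0,0],[0,0,0],[0,0,0],[0,0,0],[0,0,0],[0,0,0],[0,0,0],[0,0,0],[0,0,0],[0,0,0],[0,0,0],[0,0,0],[0,0,0],[0,0,0],[0,0,0]],"fingers":[46,46,46,46,46,46,46,46,46,46,46,46,46,46,46,46,46,46,46,46]}'
python3 - <<'E'
from h import *
d=np.array([25.4,120.7]);d/=np.hypot(*d);e=np.array([550.4,35.3])-34.5*d
goto(e[0],e[1],199.5)
a=cv2.cvtColor(manip.capture("top"),cv2.COLOR_RGB2BGR); b=cv2.cvtColor(manip.capture("scene"),cv2.COLOR_RGB2BGR)
A=cv2.resize(a[150:250,280:400],None,fx=4,fy=4,interpolation=2);B=cv2.resize(b[150:250,270:350],(320,400),interpolation=2)
cv2.imwrite("pics/p2.png",np.hstack([A,B]))
E
```

```text
time_s: 4.95
tcp_pos: [533.8, -43.5, 199.3]
eef_rot: [0.0, 0.776, 0.63, 0.0]
ft_force: [-0.3, -0.2, -0.3]
opening: 40.0
gripper_force: 0.3
t 4.95 pos [533.8 -43.5 199.3] xaxis 78.15 tilt [ 1.e-04  1.e-04 -1.e+00] F [-0.3 -0.2 -0.3] open 40.0
need [46.   0.1 -0.2]
```

View pics/p2.png

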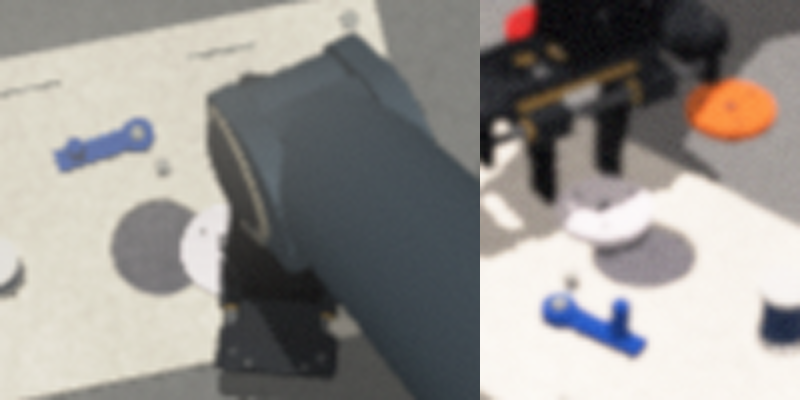

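The disc is cradled and overlaps the pocket, centred on the line. I'll push the remaining 45 mm slowly.

```bash
python3 -m crank '{"travel":[[3,0,0],[4,0,0],[4,0,0],[4,0,0],[4,0,0],[4,0,0],[3,0,0],[3,0,0],[3,0,0],[3,0,0],[2.5,0,0],[2.5,0,0],[2,0,0],[2,0,0],[1,0,0],[0,0,0],[0,0,0]],"dr":[[0,0,0],[0,0,0],[0,0,0],[0,0,0],[0,0,0],[0,0,0],[0,0,0],[0,0,0],[0,0,0],[0,0,0],[0,0,0],[0,0,0],[0,0,0],[0,0,0],[0,0,0],[0,0,0],[0,0,0]],"fingers":[46,46,46,46,46,46,46,46,46,46,46,46,46,46,46,46,46]}'
python3 - <<'E'
from h import *
d=np.array([25.4,120.7]);d/=np.hypot(*d);e=np.array([550.4,35.3])-34.5*d
goto(e[0],e[1],199.5)
a=cv2.cvtColor(manip.capture("top"),cv2.COLOR_RGB2BGR); b=cv2.cvtColor(manip.capture("scene"),cv2.COLOR_RGB2BGR)
A=cv2.resize(a[150:250,280:400],None,fx=4,fy=4,interpolation=2);B=cv2.resize(b[160:260,270:350],(320,400),interpolation=2)
cv2.imwrite("pics/p3.png",np.hstack([A,B]))
E
```

```text
time_s: 6.47
tcp_pos: [543.0, 0.0, 199.2]
eef_rot: [0.0, 0.776, 0.63, 0.0]
ft_force: [-0.6, 0.6, -0.0]
opening: 39.7
gripper_force: 0.0
t 6.47 pos [543.    0.  199.2] xaxis 78.13 tilt [ 1.e-04  1.e-04 -1.e+00] F [-0.6  0.6 -0. ] open 39.7
need [ 1.6  0.  -0.3]
```

View pics/p3.png

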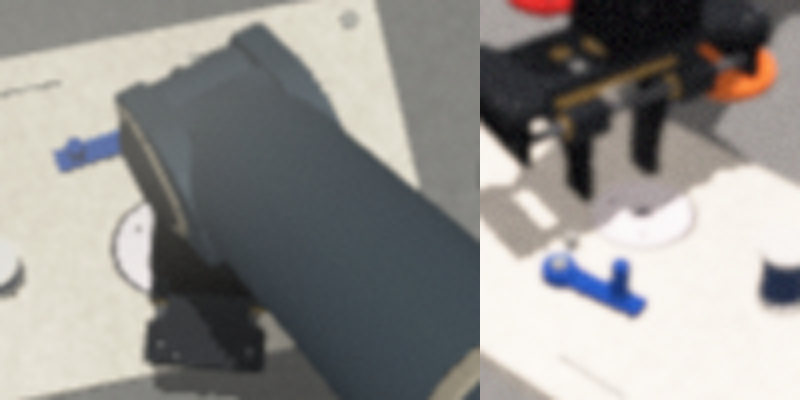

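The disc looks nearly flush, with a thin dark crescent at its far side. I'll nudge 2.5 mm more to make sure the rear is over, then back off and rise.

```bash
python3 -m crank '{"travel":[[1,0,0],[1,0,0],[0.5,0,0],[0,0,0],[0,0,0],[-4,0,0],[-8,0,0],[-8,0,-4],[0,0,-15],[0,0,-20],[0,0,-20],[0,0,-20],[0,0,-10],[0,0,0],[0,0,0]],"dr":[[0,0,0],[0,0,0],[0,0,0],[0,0,0],[0,0,0],[0,0,0],[0,0,0],[0,0,0],[0,0,0],[0,0,6],[0,0,6],[0,0,6],[0,0,5.7],[0,0,0],[0,0,0]],"fingers":[46,46,46,46,46,46,46,46,46,0,0,0,0,0,0]}'
python3 - <<'E'
from h import *
o=np.array([585.34,38.07]); a=np.radians(4.52); ex=np.array([np.cos(a),np.sin(a)]); ey=np.array([-ex[1],ex[0]])
goto(636,110,260)
s=manip.state();q=s["eef_rot"];M=R.from_quat([*q[1:],q[0]]).as_matrix(); u=M[:2,0]
b=cv2.cvtColor(manip.capture("scene"),cv2.COLOR_RGB2BGR); cv2.imwrite("pics/p4.png",cv2.resize(b[160:250,260:380],None,fx=6,fy=6,interpolation=2))
E
```

```text
time_s: 7.82
tcp_pos: [539.2, -18.0, 288.7]
eef_rot: [0.001, 0.889, 0.458, 0.0]
ft_force: [-0.5, 0.2, 0.4]
opening: 8.1
gripper_force: 0.0
t 7.82 pos [539.2 -18.  288.7] xaxis 54.51 tilt [ 1.1e-03 -8.0e-04 -1.0e+00] F [-0.5  0.2  0.4] open 8.1
need [160.4   4.5  28.7]
```

View pics/p4.png

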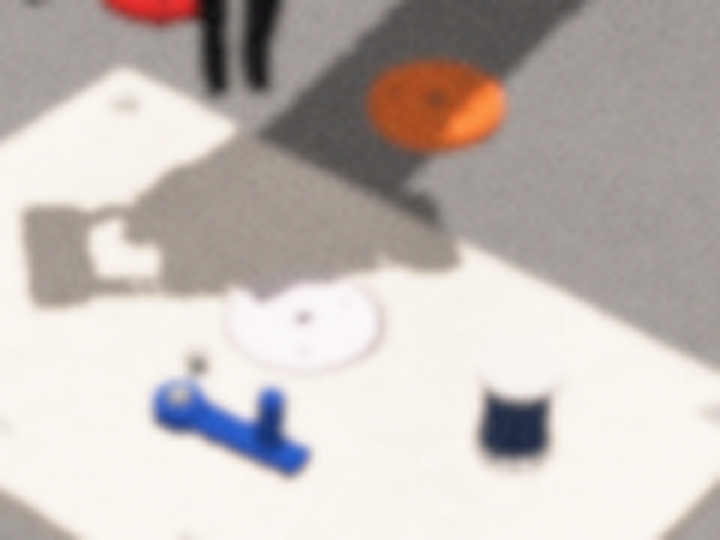

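The disc sits flush at crop (303,317), with no side wall or shadow showing. I'll confirm by ray-cast and work out the keeper arc in tool axes.

```bash
python3 - <<'E'
from h import *
print("hub",ray("scene",(260+(303-2.5)/6,160+(317-2.5)/6),14),"expected 550.4 35.3; earlier scene pocket",ray("scene",(311,213),12))
o=np.array([585.34,38.07]); a=np.radians(4.52); ex=np.array([np.cos(a),np.sin(a)]); ey=np.array([-ex[1],ex[0]])
s=manip.state();q=s["eef_rot"];M=R.from_quat([*q[1:],q[0]]).as_matrix()
pv=o+45*ex
prev=np.array(s["tcp_pos"])
def T(th): p=pv+44*(-np.sin(th)*ex+np.cos(th)*ey)
off=M[:2,0]
pts=[("start",0.18,35)]+[(f"{t:.2f}",t,15) for t in np.r_[0.18:1.58:11j]]
for n,t,k in pts:
    p=pv+44*(-np.sin(t)*ex+np.cos(t)*ey)+k*off; P=np.array([*p,214.]); 
    if n=="start": P[2]=prev[2]
    print(n,P.round(1),(M.T@(P-prev)).round(1)); prev=P
E
```

```text
hub [550.11943691  33.80428695] expected 550.4 35.3; earlier scene pocket [548.39178762  35.4247132 ]
start [639.3 112.7 287.9] [ 1.645e+02  6.000e+00 -1.000e-01]
0.18 [627.6  96.4 214. ] [-19.9   0.   73.9]
0.32 [621.8  94.4 214. ] [-5.  -3.6  0. ]
0.46 [616.3  91.6 214. ] [-5.5 -2.9  0. ]
0.60 [611.3  88.1 214. ] [-5.8 -2.1  0. ]
0.74 [606.8  83.9 214. ] [-6.  -1.2  0. ]
0.88 [602.9  79.1 214. ] [-6.1 -0.4  0. ]
1.02 [599.7  73.8 214. ] [-6.1  0.5  0. ]
1.16 [597.3  68.2 214. ] [-6.   1.3  0. ]
1.30 [595.7  62.2 214. ] [-5.8  2.2  0. ]
1.44 [595.   56.1 214. ] [-5.4  2.9  0. ]
1.58 [595.1  50.  214. ] [-4.9  3.7  0. ]
```

The hub is at (550.1, 33.8), within 2 mm of the pocket centre, so the disc is seated. Now I'll go behind the keeper pin and lower.

```bash
python3 -m crank '{"travel":[[15,1,0],[25,1,0],[25,1,0],[25,1,0],[25,1,0],[25,1,0],[15,0,0],[9.5,0,0],[0,0,15],[0,0,15],[0,0,15],[0,0,15],[0,0,10],[0,0,4],[0,0,0],[0,0,0]],"dr":[[0,0,0],[0,0,0],[0,0,0],[0,0,0],[0,0,0],[0,0,0],[0,0,0],[0,0,0],[0,0,0],[0,0,0],[0,0,0],[0,0,0],[0,0,0],[0,0,0],[0,0,0],[0,0,0]],"fingers":[0,0,0,0,0,0,0,0,0,0,0,0,0,0,0,0]}'
python3 - <<'E'
from h import *
goto(639.3,112.7,214)
E
```

```text
time_s: 9.2
tcp_pos: [640.1, 113.2, 214.4]
eef_rot: [0.0, 0.889, 0.457, 0.0]
ft_force: [-0.6, -1.3, 0.2]
opening: 0.5
gripper_force: 0.0
t 9.2 pos [640.1 113.2 214.4] xaxis 54.43 tilt [ 2.e-04  1.e-04 -1.e+00] F [-0.6 -1.3  0.2] open 0.5
need [-0.9 -0.4  0.4]
```

Approach 21 mm, then follow the arc.

```bash
python3 -m crank '{"travel":[[-7,-0.4,0],[-7,0,0],[-6.8,0,0],[-5,-3.6,0],[-5.5,-2.9,0],[-5.8,-2.1,0],[-6,-1.2,0],[-6.1,-0.4,0],[-6.1,0.5,0],[-6,1.3,0],[-5.8,2.2,0],[-5.4,2.9,0],[-3.5,2.5,0],[-1,0.7,0],[0,0,0],[0,0,0]],"dr":[[0,0,0],[0,0,0],[0,0,0],[0,0,0],[0,0,0],[0,0,0],[0,0,0],[0,0,0],[0,0,0],[0,0,0],[0,0,0],[0,0,0],[0,0,0],[0,0,0],[0,0,0],[0,0,0]],"fingers":[0,0,0,0,0,0,0,0,0,0,0,0,0,0,0,0]}'
python3 - <<'E'
from h import *
goto(595.1,50,214)
b=cv2.cvtColor(manip.capture("scene"),cv2.COLOR_RGB2BGR); cv2.imwrite("pics/p5.png",cv2.resize(b[160:250,260:380],None,fx=6,fy=6,interpolation=2))
E
```

```text
time_s: 10.53
tcp_pos: [594.9, 50.7, 214.3]
eef_rot: [0.0, 0.889, 0.457, 0.0]
ft_force: [0.4, 0.5, 0.4]
opening: 0.4
gripper_force: 0.5
t 10.53 pos [594.9  50.7 214.3] xaxis 54.44 tilt [ 4.e-04 -2.e-04 -1.e+00] F [0.4 0.5 0.4] open 0.4
need [-0.5  0.5  0.3]
```

View pics/p5.png

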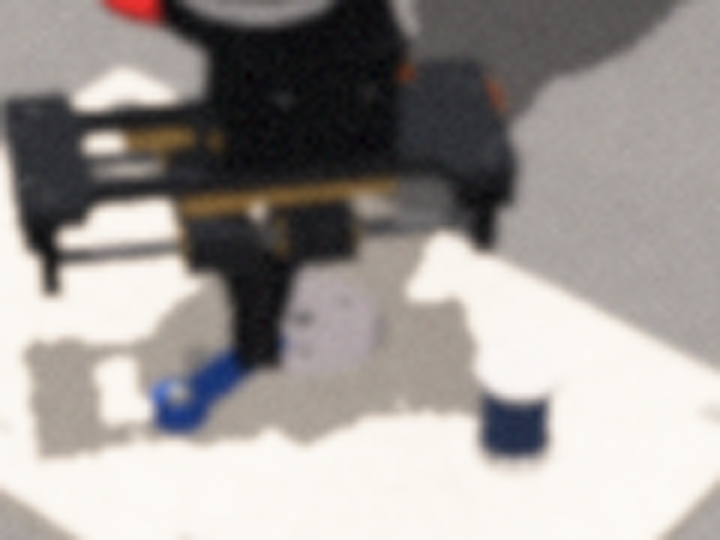

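The keeper has swung to the disc's edge, but there is no stop force yet. I'll push gently on another 3 mm.

```bash
python3 -m crank '{"travel":[[-0.8,0.6,0],[-0.8,0.6,0],[-0.8,0.6,0],[0,0,0],[0,0,0]],"dr":[[0,0,0],[0,0,0],[0,0,0],[0,0,0],[0,0,0]],"fingers":[0,0,0,0,0]}'
```

```text
time_s: 11.0
tcp_pos: [594.8, 49.8, 214.3]
eef_rot: [-0.001, 0.889, 0.458, 0.001]
ft_force: [1.3, 5.5, -1.9]
opening: 0.5
gripper_force: 2.5
```

The stop is reached: 5.5 N of resistance along the push. I'll back off, rise, and move away to check.

```bash
python3 -m crank '{"travel":[[3,-2,0],[8,0,0],[8,0,0],[0,0,-15],[0,0,-25],[0,0,-30],[0,0,-30],[0,30,-10],[0,35,0],[0,35,0],[0,35,0],[0,35,0],[0,35,0],[0,35,0],[0,30,0],[0,0,0],[0,0,0]],"dr":[[0,0,0],[0,0,0],[0,0,0],[0,0,0],[0,0,0],[0,0,0],[0,0,0],[0,0,0],[0,0,0],[0,0,0],[0,0,0],[0,0,0],[0,0,0],[0,0,0],[0,0,0],[0,0,0],[0,0,0]],"fingers":[0,0,0,0,0,0,0,0,0,0,0,0,0,0,0,0,0]}'
python3 - <<'E'
from h import *
a=cv2.cvtColor(manip.capture("top"),cv2.COLOR_RGB2BGR); b=cv2.cvtColor(manip.capture("scene"),cv2.COLOR_RGB2BGR)
A=cv2.resize(a[150:250,270:370],None,fx=4,fy=4,interpolation=2);B=cv2.resize(b[165:265,265:365],(400,400),interpolation=2)
cv2.imwrite("pics/p6.png",np.hstack([A,B]))
E
```

```text
time_s: 12.42
tcp_pos: [824.6, -94.6, 322.5]
eef_rot: [0.0, 0.89, 0.456, -0.001]
ft_force: [0.3, 0.3, -1.1]
opening: 0.3
gripper_force: 0.0
```

View pics/p6.png

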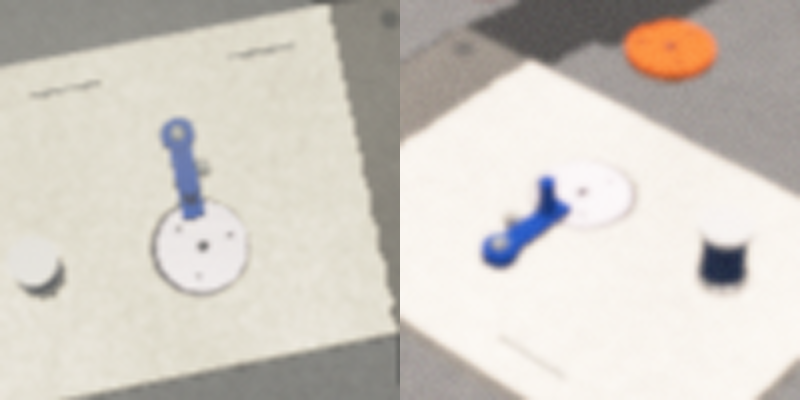

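The disc is flush and centred in the pocket. The keeper lies along board -x, parallel to the board's edge and against the stop pin over the disc's rim, and the spool hasn't moved.

```bash
python3 -c "
from bench import manip
print(manip.hand_in())"
```

```text
the job is handed in; nothing more can be done
None
```

I handed the job in at about 12.5 s: in the last pictures the disc lay flush in the pocket and the keeper was against its stop over the disc's edge, with the spool in place; no verdict came back.

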